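# Return a fallen module from the inspection turntable to its batch

### The arm

A 7-joint arm with a two-finger parallel gripper is mounted at the origin on the work surface. World frame = base frame: x ahead of the robot, y to its left, z up, the work surface at z = 0. Lengths are in m, angles in rad, forces in N, time in s.
With the tool pointing down it reaches from about 0.4 to 0.85 m from the base axis. Payload 4.5 kg.
Tool frame: the origin (TCP) lies midway between the tips of the shut fingers; the grasp point (between the pads) lies 19 mm behind it; z points along the fingers, y is the line along which they close (so a half turn about z gives the same grasp; the last joint's range is limited). The gripper opens to 88 mm and grips with 3 to 60 N. Pads are 18 mm wide; open, the fingers measure 123 mm over their backs; the gripper's body (75 mm by 187 mm) begins 45 mm behind the grasp point.
Start: joints at [-1.207, 0.689, -0.195, 1.565, 0.157, 0.902, -0.215], TCP at [0.202, 0.591, 0.239] pointing down, gripper open.
Joint ranges: [-3.01, 3.01], [-0.46, 2.08], [-1.47, 1.51], [0.13, 2.56], [-1, 4.14], [0.04, 2.09], [-2.66, 2.66]. Speed limits (rad/s): [2.57, 2.57, 3.14, 3.14, 3.14, 3.14, 3.14].

### API

Orientations are given as a unit quaternion [x, y, z, w].
In Python, from plant import r gives the robot as it stands.
- The arm moves only by the tool move_arm, never from a script. Its argument "targets" is a list that holds one entry, the list of rows, each a list of 7 numbers: the opening, from 0 (shut) to 1 (fully open), then the shift along the tool's x, y, z in mm, then the turn, a rotation vector about the tool's x, y, z in degrees. In form: [[[claw, dx, dy, dz, ax, ay, az], ...]]. A call has 1 to 10 rows; each row is the pose to reach, as a shift and turn from the pose commanded when the call began, along the tool's axes at that moment; what a row does not reach only later rows make up. A row lasts 1/8 s, in which the tool goes at most 62.5 mm and 10.7 degrees, less where a joint would pass 70% of its speed; a pose out of reach is approached as far as the arm can. A call with a gripper value outside its range is refused whole. The fingers move at their own pace and stop on an object; "newtons" is the grip in N (left out, the last holds). Time passes only in rows, so rows that repeat a pose let the fingers close. It gives the time, the measured TCP pose, the force, the opening and the grip force at its end, in the units of the state.
- r.get_state(): the state, without advancing time (a new reading comes with each control period).
- r.snapshot(name): name is "scene" or "top"; returns the picture (400x640x3 uint8, red, green, blue); there is no depth.
- r.camera_info(name): a dict with "fx", "fy", "cx", "cy" (pixels), "k1" (the pictures are not rectified: a ray, as slopes to the right and down, at radius r is drawn at 1 + k1 r^2 times it, then the intrinsics apply), "R" (3x3) and "t" (3): a world point X has camera coordinates R X + t. Camera axes: x right, y down, z forward; pixel columns grow to the right and rows downward; lengths in m; the calibration is good to about 2 mm. A picture is of the moment at which its call begins. camera_info takes no time and is no camera call.
- r.finish_job(): hands the job in; it is judged then, once.
The state is a dict: "clock": time; "q": joint angles; "qd": joint speeds; "joint_torque": joint torques, N m; "tool_pos": TCP position; "eef_rot": TCP orientation; "contact_force": force on the tool from outside, world axes, zero at the start; "moment": the same for the moment, N m; "opening": opening from 0.0 (shut) to 1.0 (fully open); "finger_force": force on a finger pad.
Only numpy, scipy, OpenCV 4.12 (cv2) and the standard library are available. Lean on these libraries where they do the work, as an engineer would, in place of code of your own. Each camera call takes 0.05 s, during which the arm holds its last target. There are 200 camera calls.

### The job

A finished power module has fallen over on the free-spinning turntable and lies under the magnifier lamp. Turn the turntable by one of its orange posts until the module is out from under the lamp, lift it off, lay it on the catch tray behind the two modules there, flat and crosswise like them, let go of it, then slide all three off the end of the tray into the blue tote, without lifting the two that were there. Leave the two standing modules upright on the turntable, and do not bump the lamp or disturb the solder spools, marker and tin.

Things in the scene. Friction and masses are not known exactly. Their poses are not given: they have to be found in the camera images.
- turntable: fixed black foot of the turntable; origin on the table on the spin axis, z up, x towards the lamp. On it a round aluminium platter, 310 mm across, its top 30 mm above the table, spins freely without limit on a bearing with little friction (about 0.012 N m; it coasts on for a moment after a push)
- platter (a joint): angle of the platter about the vertical, rad, growing counter-clockwise seen from above; at 0 post_left lies along +y of turntable and post_right along -y
- post_left (a point): centre of the top of one of two upright orange posts on the platter, 135 mm from the axis, 18 mm in diameter, rising 70 mm above the platter (top 100 mm above the table). It turns with the platter
- post_right (a point): the same on the other post, diametrically opposite
- lens (a point): centre of the underside of the white ring-shaped head of the magnifier lamp, 180 mm across, 30 mm thick, its underside 170 mm above the table, over the far part of the platter; solid. Its steel column (about 18 mm thick, 210 mm tall, on a 110 mm round foot) stands 125 mm beyond the lens centre, away from the spin axis
- lamp: the whole lamp; fixed; origin on the table straight below the lens centre, x towards its column
- fallen: the fallen module: grey plastic power module with green terminal strips on both ends, a 90 x 44 x 36 mm block, 0.18 kg (somewhat varying), lying flat: origin at the centre of its underside, x along its 90 mm length, y across its 44 mm width, z up through its 36 mm height. At first it lies on the platter under the lamp, with any yaw
- fallen_mid (a point): centre of the fallen module, 18 mm above its underside
- stand_a: module of the same kind standing on end on the platter: footprint 36 x 44 mm (x, y), 90 mm tall; origin at the centre of its underside, z up. To be left standing
- stand_b: a second such standing module, to be left standing
- tray: aluminium catch tray beside the tester; fixed; origin on the table below the tray's centre. A straight channel along its own y, 240 mm long (y -120 to +120 mm), 110 mm wide inside (x -55 to +55 mm), floor 75 mm above the table, side walls 6 mm thick and 22 mm above the floor; both ends open, no end walls. The tote adjoins its -y end.
- chute (a point): middle of the lower edge of the tester's sloping chute, 100 mm wide in the tray's y, on the tray's +x side (x = 60 mm), about 100 mm above the table; the chute rises to 130 mm at the white tester (a box at tray x 150 to 340 mm, y +-85 mm, 150 mm tall). Fixed with the tray
- done_a: finished module on the tray, the nearer of the two to the tote: grey plastic power module with green terminal strips on both ends, a 90 x 44 x 36 mm block, 0.18 kg (somewhat varying), lying flat: origin at the centre of its underside, x along its 90 mm length, y across its 44 mm width, z up through its 36 mm height. It lies crosswise in the channel (its x along the tray's x)
- done_a_mid (a point): its centre, 18 mm above its underside
- done_b: finished module on the tray, like done_a and same axes, also crosswise, lying next behind done_a on its +y side in the tray's frame. Behind it about 130 mm of free tray remain
- done_b_mid (a point): its centre, 18 mm above its underside
- tote: blue open tote, fixed, 150 x 190 mm (x, y) and 68 mm high, walls and floor about 4 mm; origin at the centre of its underside; axes as the tray's. Its +y wall stands 3 mm from the tray's end, its rim 7 mm below the tray's floor
- spool_a: small solder spool standing on the table, 60 mm across, 45 mm tall, origin under its centre; leave alone
- spool_b: solder spool, 60 mm across, 65 mm tall; leave alone
- spool_c: solder spool, 64 mm across, 70 mm tall; leave alone
- spool_d: solder spool, 64 mm across, 70 mm tall; leave alone
- marker: white and green marker pen, 130 x 18 x 18 mm, lying on the table; leave alone
- tin: round steel tin, 52 mm across, 30 mm tall; leave alone
Mind the look-alikes: they are no part of the job. Of the things that look like the tote, take the one that is farthest to the robot's left at the start.

How it is judged:
On the way, in this order (a step that is already met when the one before it is completed fails the run):
1. the fallen module is out from under the lamp (its centre more than 140 mm from the lens centre, seen from above) and still on the turntable (horizontal distance between fallen_mid and lens above 0.14 m and height (world z) of fallen_mid below 0.075 m and horizontal distance between fallen_mid and turntable below 0.155 m), for 0.1 s.
2. it is lifted clear of the turntable (height (world z) of fallen_mid above 0.095 m), for 0.1 s.
3. it lies flat and crosswise on the catch tray behind the other two, released, all three on the tray (x of fallen_mid in the frame of tray between -0.03 and 0.03 m and y of fallen_mid in the frame of tray between -0.12 and 0.13 m and z of fallen_mid in the frame of tray between 0.083 and 0.103 m and x of done_a_mid in the frame of tray between -0.03 and 0.03 m and y of done_a_mid in the frame of tray between -0.12 and 0.13 m and z of done_a_mid in the frame of tray between 0.083 and 0.103 m and x of done_b_mid in the frame of tray between -0.03 and 0.03 m and y of done_b_mid in the frame of tray between -0.12 and 0.13 m and z of done_b_mid in the frame of tray between 0.083 and 0.103 m and angle between fallen's own z axis and vertical below 0.2 rad and angle between the x axis of fallen and the x axis of tray, either way round below 0.3 rad and y of done_b_mid in the frame of tray below 0 m and y of fallen_mid in the frame of tray above 0 m and linear speed of fallen below 0.05 m/s and contact force between the fingers and fallen below 0.2 N), for 0.1 s.
4. all three are in the tote (x of fallen_mid in the frame of tote between -0.071 and 0.071 m and y of fallen_mid in the frame of tote between -0.091 and 0.091 m and z of each of fallen_mid, done_a_mid, done_b_mid in the frame of tote below 0.085 m and linear speed of each of fallen, done_a, done_b below 0.03 m/s and x of done_a_mid in the frame of tote between -0.071 and 0.071 m and y of done_a_mid in the frame of tote between -0.091 and 0.091 m and x of done_b_mid in the frame of tote between -0.071 and 0.071 m and y of done_b_mid in the frame of tote between -0.091 and 0.091 m), for 0.2 s.
At the end, for the whole second after the job is handed in: All three finished modules lie at rest inside the tote: centres within 71 mm (x) and 91 mm (y) of the tote's centre and under 85 mm above the table. The two standing modules still stand on the turntable (tilt under 0.2 rad, within 150 mm of its axis) (all of step 4 and angle between each of stand_a, stand_b's own z axis and vertical below 0.2 rad and horizontal distance between each of stand_a, stand_b and turntable below 0.15 m and height (world z) of stand_a between 0.02 and 0.05 m and height (world z) of stand_b between 0.02 and 0.05 m); the robot touches nothing.
It fails at once if a standing module is tipped (angle between any of stand_a, stand_b's own z axis and vertical above 0.4 rad).
It fails at once if one of the two modules on the tray is lifted (more than 45 mm above its place) (height (world z) of any of done_a_mid, done_b_mid above 0.138 m).
It fails at once if the lamp is bumped (more than 5 N) (contact force between any of the arm, the fingers, fallen and lamp above 5 N).
It fails at once if a spool, the marker or the tin is moved by more than 30 mm (distance of any of spool_a, spool_b, spool_c, spool_d, marker, tin from where it was at the start of the episode above 0.03 m).
It also fails if it takes over 72 s, if anything falls off the work surface, if the arm or the gripper's body presses on something with over 40 N, if the wrist force passes 120 N, or if a joint passes its speed limit or range.

## Working session

There is one attempt and no reset: what is moved stays moved. The work goes in short steps, Python scripts to look and compute and a tool call to move; the robot and the scene stay as the last step left them, time stands still between calls to the robot, and variables do not carry over. Pictures are saved under pics/ and viewed, at most 12 in all, crops included, and the job is handed in when it is done.

Besides the shell and the picture viewer there is one more tool, called after "Call:" as name(argument=value, ...), one argument or row to a line, values as JSON. move_arm: Moves the arm, as the interface text tells. Its arguments: {"type":"object","properties":{"targets":{"type":"array","items":{"type":"array","items":{"type":"array","items":{"type":"number"}}}},"newtons":{"type":"number"}},"required":["targets"]}

```bash
mkdir -p pics; ls; python3 - <<'E'
from plant import r
import cv2
for n in("scene","top"):
    cv2.imwrite(f"pics/{n}0.png",r.snapshot(n)[:,:,::-1]); print(n,r.camera_info(n))
s=r.get_state();print(s)
E
```

```text
pics
scene {'fx': 453.88178308542206, 'fy': 453.88178308542206, 'cx': 321.48932059821175, 'cy': 201.06227812351725, 'k1': -0.020427575638502306, 'R': array([[ 0.45391712,  0.8908574 ,  0.0182305 ],
       [ 0.64227271, -0.31293786, -0.69968254],
       [-0.61761235,  0.32930684, -0.71422125]]), 't': array([-0.18928768, -0.25979953,  2.06875252])}
top {'fx': 461.74736396888574, 'fy': 461.74736396888574, 'cx': 316.4093302567665, 'cy': 197.5278934820689, 'k1': -0.007215232617090747, 'R': array([[-0.00241756, -0.99996946,  0.00743249],
       [-0.9974159 ,  0.00187758, -0.07181917],
       [ 0.07180302, -0.00758692, -0.99738998]]), 't': array([-0.04517138,  0.50632517,  1.55735159])}
{'clock': 0.1, 'q': array([-1.20721963,  0.68989015, -0.19454235,  1.56624477,  0.15729572,
        0.9024671 , -0.2151006 ]), 'qd': array([ 0.00072463,  0.00020884, -0.00129837, -0.00469799, -0.00252701,
       -0.00046561, -0.00115023]), 'joint_torque': array([-3.42627754e-03, -5.28499603e+01, -1.27182506e+00, -1.53837526e+01,
       -5.26250317e-02,  1.97829853e-03,  4.31945023e-05]), 'tool_pos': array([0.20223997, 0.5907813 , 0.23799573]), 'eef_rot': array([ 1.64097348e-01,  9.86443818e-01, -8.04578306e-04, -8.44290147e-05]), 'contact_force': array([0.81515366, 0.45894464, 0.03569186]), 'moment': array([-0.04580775,  0.01375598,  0.03491846]), 'finger_force': 0.0, 'opening': 0.9995226952067094}
```

View pics/top0.png

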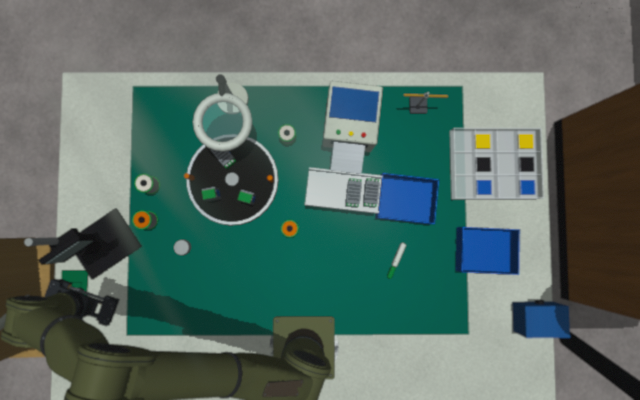

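View pics/scene0.png

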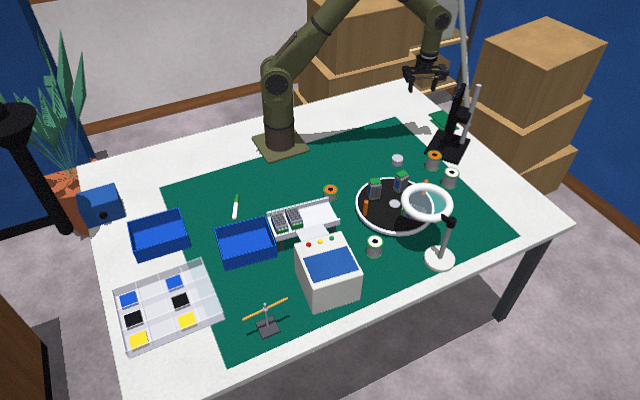

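Top view (right = −y, down = −x): the turntable is at (231,180) with orange posts at (187,176) and (270,178), and the lamp ring is at (222,122). The fallen module pokes out under it at about (227,158). The standing modules are at (209,193) and (246,197), and the tray runs (306–380, 190) with its modules at (354,192) and (371,192).

Tote candidates are (408,200), (487,250) and the blue box (540,318). The one at (408,200) is farthest left (+y) and adjoins the tray, so it fits. I'll confirm that in enlarged crops.

```bash
cat > h.py <<'E'
import numpy as np, cv2
from plant import r
def ray(n,u,v):
    c=r.camera_info(n); K=np.array([[c['fx'],0,c['cx']],[0,c['fy'],c['cy']],[0,0,1]])
    p=cv2.undistortPoints(np.array([[[u,v]]],float),K,np.array([c['k1'],0,0,0.]))[0,0]
    R=np.array(c['R']); return -R.T@np.array(c['t']), R.T@np.array([p[0],p[1],1])
def w(n,u,v,z):
    o,d=ray(n,u,v); return (o+d*(z-o[2])/d[2]).round(4)
def px(n,X):
    c=r.camera_info(n); K=np.array([[c['fx'],0,c['cx']],[0,c['fy'],c['cy']],[0,0,1]])
    return cv2.projectPoints(np.array([X],float),cv2.Rodrigues(np.array(c['R']))[0],np.array(c['t']),K,np.array([c['k1'],0,0,0.]))[0][0,0].round(1)
def crop(src,x0,y0,x1,y1,s,out):
    a=cv2.resize(src[y0:y1,x0:x1],None,fx=s,fy=s,interpolation=cv2.INTER_CUBIC)
    for x in range((x0+9)//10*10,x1,10): cv2.line(a,((x-x0)*s,0),((x-x0)*s,6 if x%50 else 16),(0,0,255),1)
    for y in range((y0+9)//10*10,y1,10): cv2.line(a,(0,(y-y0)*s),(6 if y%50 else 16,(y-y0)*s),(0,0,255),1)
    cv2.imwrite(out,a)
E
python3 - <<'E'
from h import *
t=cv2.imread("pics/top0.png"); s=cv2.imread("pics/scene0.png")
crop(t,180,70,285,228,3,"pics/a.png") 
crop(t,300,70,445,228,3,"pics/b.png")
A=np.hstack([cv2.imread("pics/a.png"),cv2.imread("pics/b.png")]); cv2.imwrite("pics/t1.png",A); print(A.shape)
crop(s,345,140,475,240,6,"pics/s1.png")
for X in [(.2,.59,.24)]: print(px("top",X),px("scene",X))
print("lens?",w("top",222,122,.2),"axis",w("top",231.5,179.5,.03))
E
```

```text
(474, 750, 3)
[ 96.4 298.4] [420.8  89.7]
lens? [0.7247 0.2426 0.2   ] axis [0.5673 0.2418 0.03  ]
```

View pics/t1.png

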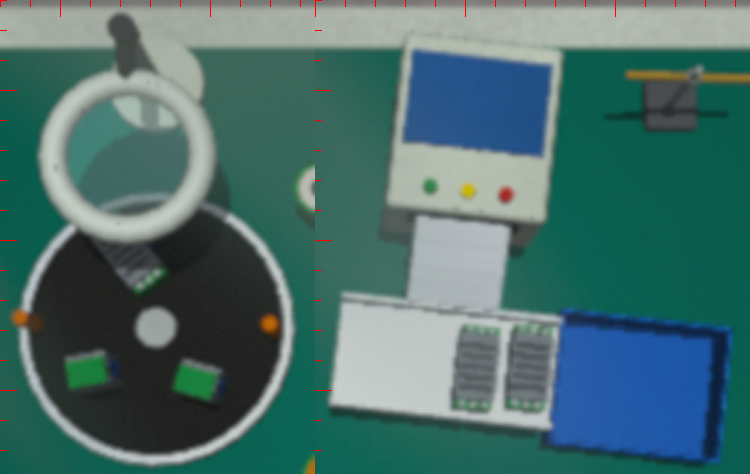

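View pics/s1.png

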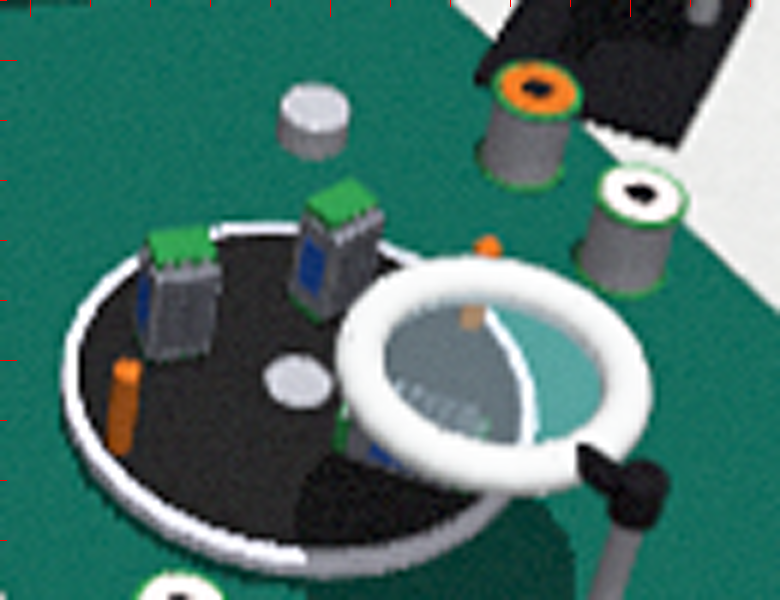

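```bash
python3 - <<'E'
from h import *
T=lambda X,Y,z:w("top",180+X/3,70+Y/3,z) 
B=lambda X,Y,z:w("top",300+(X-315)/3,70+Y/3,z)
for n,a in dict(lens=(127,154,.185),axis=(155,327,.034),pl=(20,318,.1),pr=(269,323,.1),f1=(133,292,.066),f2=(165,268,.066),fl=(90,238,.066),sa=(87,371,.12),sb=(198,381,.12)).items(): print(n,T(*a))
for n,a in dict(dA=(528,368,.111),dB=(475,368,.111),trTL=(343,293,.097),trTR=(563,318,.097),trBR=(550,430,.097),trBL=(330,406,.097),to1=(565,310,.068),to2=(731,328,.068),to3=(715,463,.068),to4=(545,445,.068)).items(): print(n,B(*a))
for n,u,v,z in[("spool_o_right",289,228,.07),("spool_w",287,132,.07),("tin",181,247,.03),("spo",142,220,.07),("spw",145,184,.07)]: print(n,w("top",u,v,z))
E
```

```text
lens [0.7304 0.2446 0.185 ]
axis [0.5685 0.2405 0.034 ]
pl [0.5711 0.3747 0.1   ]
pr [0.5652 0.1058 0.1   ]
f1 [0.6039 0.2596 0.066 ]
f2 [0.6307 0.2245 0.066 ]
fl [0.6644 0.3081 0.066 ]
sa [0.5119 0.2971 0.12  ]
sb [0.501  0.1791 0.12  ]
dA [ 0.5149 -0.2212  0.111 ]
dB [ 0.515  -0.1643  0.111 ]
trTL [ 0.5981 -0.0229  0.097 ]
trTR [ 0.5705 -0.2616  0.097 ]
trBR [ 0.4489 -0.246   0.097 ]
trBL [ 0.4753 -0.0087  0.097 ]
to1 [ 0.5828 -0.2684  0.068 ]
to2 [ 0.5625 -0.4522  0.068 ]
to3 [ 0.4133 -0.4314  0.068 ]
to4 [ 0.4335 -0.2444  0.068 ]
spool_o_right [0.4024 0.0444 0.07  ]
spool_w [0.7217 0.0516 0.07  ]
tin [0.3398 0.4087 0.03  ]
spo [0.4296 0.5269 0.07  ]
spw [0.5484 0.52   0.07  ]
```

The crops confirm the tote at (408,200): it adjoins the tray's end. They also show the fallen module's visible end at (224–235,160–167). I'll straddle post_left with the fingers and turn the platter counter-clockwise by about 100°.

```bash
cat >> h.py <<'E'
from scipy.spatial.transform import Rotation as Ro
def rows(wps):
    """wps: (claw,x,y,z,yaw of tool y deg), tool down -> rows relative to measured pose"""
    s=r.get_state(); R0=Ro.from_quat(s['eef_rot']); p=s['tool_pos']
    print("t",round(float(s['clock']),2),"pos",p.round(4),"yyaw",round(float(np.degrees(np.arctan2(*R0.as_matrix()[[1,0],1]))),1),"open",round(float(s['opening']),3),"F",s['contact_force'].round(1),s['finger_force'])
    for c,x,y,z,yw in wps:
        a=np.radians(yw); Y=np.array([np.cos(a),np.sin(a),0]); Z=np.array([0,0,-1.]); R=np.c_[np.cross(Y,Z),Y,Z]
        d=R0.inv().apply(np.array([x,y,z])-p)*1000; t=(R0.inv()*Ro.from_matrix(R)).as_rotvec(degrees=True)
        print([c,*[int(v) for v in d.round()],*t.round(1).tolist()])
E
python3 -c "
from h import *
rows([(1,.571,.375,.2,10),(1,.571,.375,.07,10)])"
```

```text
t 0.1 pos [0.2022 0.5908 0.238 ] yyaw 71.1 open 1.0 F [0.8 0.5 0. ] 0.0
[1, -419, -85, 38, -0.1, 0.1, 61.1]
[1, -419, -85, 168, -0.1, 0.1, 61.1]
```

Call:
move_arm(
  targets=[
    [[1, -60, -12, 5, 0, 0, 8], [1, -120, -24, 10, 0, 0, 17], [1, -180, -36, 20, 0, 0, 26], [1, -240, -49, 30, 0, 0, 35], [1, -300, -61, 38, 0, 0, 44], [1, -360, -73, 38, 0, 0, 53], [1, -410, -83, 38, 0, 0, 61], [1, -419, -85, 38, 0, 0, 61], [1, -419, -85, 38, 0, 0, 61], [1, -419, -85, 38, 0, 0, 61]],
  ],
)

```text
clock: 1.35
tool_pos: [0.5691, 0.3773, 0.2005]
eef_rot: [0.641, 0.768, -0.0, -0.001]
contact_force: [0.3, 0.9, 0.1]
opening: 0.997
finger_force: 0.0
```

```bash
python3 -c "
from h import *
t=r.snapshot('top')[:,:,::-1]; s=r.snapshot('scene')[:,:,::-1]
crop(t,150,70,290,230,3,'pics/a.png');crop(s,345,100,475,260,3,'pics/b.png')
cv2.imwrite('pics/t2.png',np.hstack([cv2.imread('pics/a.png'),cv2.imread('pics/b.png')]))
rows([(1,.571,.375,.07,10)])"
```

```text
t 1.45 pos [0.5695 0.3771 0.2007] yyaw 10.3 open 1.001 F [-0.5  0.  -0.6] 0.0
[1, -2, 1, 131, -0.1, -0.1, 0.3]
```

View pics/t2.png

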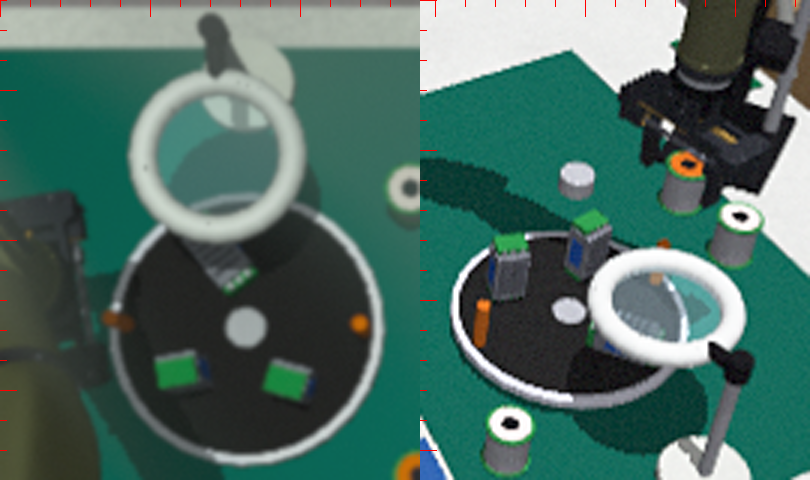

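In the top view the gripper is at about (165,170). That fits the post at (187,177) once the height parallax is allowed for. Nothing has been disturbed, so I'll descend around the post.

Call:
move_arm(
  targets=[
    [[1, -1, 1, 35, 0, 0, 0], [1, -2, 1, 70, 0, 0, 0], [1, -2, 1, 105, 0, 0, 0], [1, -2, 1, 131, 0, 0, 0], [1, -2, 1, 131, 0, 0, 0], [0.32, -2, 1, 131, 0, 0, 0], [0.32, -2, 1, 131, 0, 0, 0], [0.32, -2, 1, 131, 0, 0, 0], [0.32, -2, 1, 131, 0, 0, 0]],
  ],
  newtons=5,
)

```text
clock: 2.58
tool_pos: [0.5729, 0.3736, 0.0703]
eef_rot: [0.642, 0.767, 0.0, 0.0]
contact_force: [-0.3, -0.1, -0.1]
opening: 0.568
finger_force: 0.0
```

```bash
cat > arc.py <<'E'
from h import *
import sys
a0,a1,y0,y1=map(float,sys.argv[1:5])
rows([(.32,.568+.135*np.cos(np.radians(a)),.2403+.135*np.sin(np.radians(a)),.07,yw) for a,yw in zip(np.linspace(a0,a1,11)[1:],np.linspace(y0,y1,11)[1:])])
E
python3 arc.py 88.8 118 10 30
```

```text
t 2.58 pos [0.5729 0.3736 0.0703] yyaw 10.1 open 0.568 F [-0.3 -0.1 -0.1] 0.0
[0.32, 3, -9, 0, 0.0, -0.0, -1.9]
[0.32, 4, -15, 0, 0.0, -0.0, -3.9]
[0.32, 4, -22, 0, 0.0, -0.0, -5.9]
[0.32, 5, -29, 0, 0.1, -0.0, -7.9]
[0.32, 4, -36, 0, 0.1, -0.0, -9.9]
[0.32, 4, -43, 0, 0.1, -0.0, -11.9]
[0.32, 3, -50, 0, 0.1, -0.0, -13.9]
[0.32, 2, -56, 0, 0.1, -0.0, -15.9]
[0.32, 0, -63, 0, 0.1, -0.0, -17.9]
[0.32, -2, -70, 0, 0.1, -0.0, -19.9]
```

Call:
move_arm(
  targets=[
    [[0.32, 1, -5, 0, 0, 0, -1], [0.32, 2, -10, 0, 0, 0, -3], [0.32, 3, -16, 0, 0, 0, -5], [0.32, 4, -23, 0, 0, 0, -7], [0.32, 4, -30, 0, 0, 0, -9], [0.32, 4, -37, 0, 0, 0, -11], [0.32, 4, -45, 0, 0, 0, -13], [0.32, 3, -53, 0, 0, 0, -15], [0.32, 1, -61, 0, 0, 0, -18], [0.32, -2, -69, 0, 0, 0, -20]],
  ],
)

```text
clock: 3.82
tool_pos: [0.5045, 0.3592, 0.0698]
eef_rot: [0.498, 0.867, 0.0, -0.0]
contact_force: [0.5, 0.8, -0.7]
opening: 0.321
finger_force: 0.1
```

```bash
python3 arc.py 117 152 30 62
```

```text
t 3.83 pos [0.5045 0.3592 0.0698] yyaw 30.3 open 0.321 F [ 0.5  0.8 -0.7] 0.09783921479538549
[0.32, 0, -6, 0, 0.0, -0.0, -2.9]
[0.32, 0, -14, 0, 0.0, -0.0, -6.1]
[0.32, -1, -22, 0, 0.0, -0.0, -9.3]
[0.32, -2, -30, 0, 0.0, -0.0, -12.5]
[0.32, -4, -38, 0, 0.0, -0.0, -15.7]
[0.32, -6, -46, 0, 0.0, -0.0, -18.9]
[0.32, -9, -54, 0, 0.0, -0.0, -22.1]
[0.32, -12, -62, 0, 0.0, -0.0, -25.3]
[0.32, -16, -69, 0, 0.0, -0.0, -28.5]
[0.32, -20, -76, 0, 0.0, -0.0, -31.7]
```

Call:
move_arm(
  targets=[
    [[0.32, 0, -7, 0, 0, 0, -3], [0.32, 0, -14, 0, 0, 0, -6], [0.32, -1, -22, 0, 0, 0, -9], [0.32, -2, -30, 0, 0, 0, -12], [0.32, -4, -38, 0, 0, 0, -16], [0.32, -6, -46, 0, 0, 0, -19], [0.32, -9, -54, 0, 0, 0, -22], [0.32, -12, -62, 0, 0, 0, -25], [0.32, -16, -69, 0, 0, 0, -28], [0.32, -20, -76, 0, 0, 0, -32]],
  ],
)

```text
clock: 5.08
tool_pos: [0.4491, 0.3035, 0.0697]
eef_rot: [0.239, 0.971, 0.0, 0.0]
contact_force: [-0.0, -0.0, 0.5]
opening: 0.319
finger_force: 0.1
```

```bash
python3 arc.py 151 186 62 90
```

```text
t 5.08 pos [0.4491 0.3035 0.0697] yyaw 62.3 open 0.319 F [-0.  -0.   0.5] 0.0690195444622077
[0.32, 0, -6, 0, 0.0, 0.0, -2.5]
[0.32, 0, -14, 0, 0.0, 0.0, -5.3]
[0.32, -1, -22, 0, 0.0, 0.0, -8.1]
[0.32, -3, -30, 0, 0.0, 0.0, -10.9]
[0.32, -5, -38, 0, 0.0, 0.0, -13.7]
[0.32, -7, -46, 0, 0.0, 0.0, -16.5]
[0.32, -10, -54, 0, 0.0, 0.0, -19.3]
[0.32, -14, -61, 0, 0.0, 0.0, -22.1]
[0.32, -18, -69, 0, 0.0, 0.0, -24.9]
[0.32, -22, -76, 0, 0.0, 0.0, -27.7]
```

Decelerate at the end of this arc, then hold.

Call:
move_arm(
  targets=[
    [[0.32, 0, -7, 0, 0, 0, -3], [0.32, 0, -14, 0, 0, 0, -5], [0.32, -1, -22, 0, 0, 0, -8], [0.32, -3, -30, 0, 0, 0, -11], [0.32, -5, -37, 0, 0, 0, -14], [0.32, -7, -44, 0, 0, 0, -16], [0.32, -9, -51, 0, 0, 0, -19], [0.32, -12, -57, 0, 0, 0, -21], [0.32, -15, -62, 0, 0, 0, -23], [0.32, -17, -67, 0, 0, 0, -25]],
  ],
)

```text
clock: 6.32
tool_pos: [0.4332, 0.2365, 0.0697]
eef_rot: [0.024, 1.0, 0.0, 0.0]
contact_force: [0.5, -0.6, -0.4]
opening: 0.319
finger_force: 0.0
```

Call:
move_arm(
  targets=[
    [[0.32, -2, -4, 0, 0, 0, -1], [0.32, -3, -7, 0, 0, 0, -2], [0.32, -4, -9, 0, 0, 0, -3], [0.32, -4, -9, 0, 0, 0, -3], [0.32, -4, -9, 0, 0, 0, -3], [0.32, -4, -9, 0, 0, 0, -3], [0.32, -4, -9, 0, 0, 0, -3], [0.32, -4, -9, 0, 0, 0, -3]],
  ],
)

```text
clock: 7.32
tool_pos: [0.4365, 0.2276, 0.0697]
eef_rot: [-0.001, 1.0, 0.0, 0.0]
contact_force: [-0.8, -0.3, 0.1]
opening: 0.319
finger_force: 0.0
```

Call:
move_arm(
  targets=[
    [[0.8, 0, 0, 0, 0, 0, 0], [0.8, 0, 0, 0, 0, 0, 0], [0.8, 0, 0, 0, 0, 0, 0], [0.8, 0, 0, -40, 0, 0, 0], [0.8, 0, 0, -80, 0, 0, 0], [0.8, 0, 0, -130, 0, 0, 0], [0.8, 60, 0, -130, 0, 0, 0], [0.8, 120, 0, -130, 0, 0, 0], [0.8, 120, 0, -130, 0, 0, 0]],
  ],
)

```text
clock: 8.45
tool_pos: [0.3121, 0.2259, 0.2]
eef_rot: [-0.004, 1.0, -0.002, -0.001]
contact_force: [0.4, 0.6, 0.2]
opening: 0.8
finger_force: 0.0
```

```bash
python3 -c "
from h import *
t=r.snapshot('top')[:,:,::-1]; s=r.snapshot('scene')[:,:,::-1]
crop(t,180,80,285,230,4,'pics/a.png');crop(s,350,130,440,280,4,'pics/b.png')
cv2.imwrite('pics/t3.png',np.hstack([cv2.imread('pics/a.png'),cv2.imread('pics/b.png')]))
rows([])"
```

```text
t 8.55 pos [0.3168 0.2277 0.2   ] yyaw 90.2 open 0.803 F [0.3 0.1 0.1] 0.0
```

View pics/t3.png

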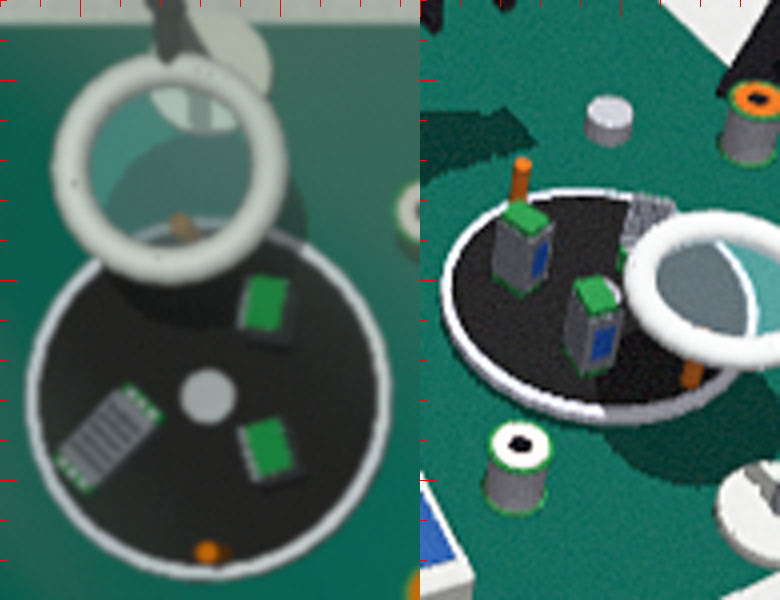

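The fallen module now lies clear of the lamp, with its top centred at about (207.5,189), and the standing modules at (246,156) and (247,192) are upright. I'll check that the platter is at rest with a second frame, and compute the grasp.

```bash
python3 - <<'E'
from h import *
a=cv2.imread('pics/a.png')
C=np.array([w("top",180+x/4,80+y/4,.066) for x,y in[(133,384),(162,411),(88,492),(55,460)]]); print(C)
c=C.mean(0); d=(C[0]+C[1]-C[2]-C[3]); yaw=np.degrees(np.arctan2(d[1],d[0])); print(c,yaw,"len",np.linalg.norm(d)/2, "wid",np.linalg.norm(C[0]+C[3]-C[1]-C[2])/2)
t=r.snapshot('top')[:,:,::-1]; crop(t,180,80,285,230,4,'pics/a2.png'); b=cv2.imread('pics/a2.png')
print(np.abs(a.astype(int)-b)[360:500,40:180].max())
rows([(1,c[0],c[1],.17,yaw+90),(1,c[0],c[1],.04,yaw+90)])
E
```

```text
[[0.575  0.296  0.066 ]
 [0.5525 0.2717 0.066 ]
 [0.4854 0.3319 0.066 ]
 [0.5119 0.3596 0.066 ]]
[0.5312 0.3148 0.066 ] -43.55663221944453 len 0.08983106366953465 wid 0.035724641355792494
5
t 8.6 pos [0.3177 0.2279 0.1999] yyaw 90.1 open 0.802 F [ 0.6  0.4 -0.9] 0.0
[1, -214, 87, 30, 0.1, 0.0, 43.6]
[1, -213, 86, 160, 0.1, 0.0, 43.6]
```

Call:
move_arm(
  targets=[
    [[1, -50, 20, 10, 0, 0, 9], [1, -105, 43, 20, 0, 0, 18], [1, -160, 65, 30, 0, 0, 28], [1, -205, 83, 30, 0, 0, 38], [1, -213, 87, 30, 0, 0, 43.6], [1, -213, 87, 30, 0, 0, 43.6], [1, -213, 87, 30, 0, 0, 43.6]],
  ],
)

```text
clock: 9.48
tool_pos: [0.5293, 0.314, 0.1694]
eef_rot: [0.37, 0.929, -0.0, -0.0]
contact_force: [-0.4, 0.7, -0.2]
opening: 1.001
finger_force: 0.0
```

```bash
python3 -c "
from h import *
rows([(1,.5312,.3148,.04,46.4)])"
```

```text
t 9.47 pos [0.5293 0.314  0.1694] yyaw 46.6 open 1.001 F [-0.4  0.7 -0.2] 0.0
[1, -1, 2, 129, -0.1, -0.0, 0.2]
```

Call:
move_arm(
  targets=[
    [[1, -1, 2, 40, 0, 0, 0], [1, -1, 2, 80, 0, 0, 0], [1, -1, 2, 110, 0, 0, 0], [1, -1, 2, 129, 0, 0, 0], [1, -1, 2, 129, 0, 0, 0], [0.7, -1, 2, 129, 0, 0, 0], [0.6, -1, 2, 129, 0, 0, 0], [0.5, -1, 2, 129, 0, 0, 0], [0.3, -1, 2, 129, 0, 0, 0], [0.3, -1, 2, 129, 0, 0, 0]],
  ],
  newtons=15,
)

```text
clock: 10.72
tool_pos: [0.5317, 0.316, 0.0411]
eef_rot: [0.37, 0.929, 0.001, 0.0]
contact_force: [0.3, -0.4, 0.4]
opening: 0.496
finger_force: 15.0
```

Call:
move_arm(
  targets=[
    [[0.3, 0, 0, 0, 0, 0, 0], [0.3, 0, 0, 0, 0, 0, 0], [0.3, 0, 0, 0, 0, 0, 0]],
  ],
)

```text
clock: 11.1
tool_pos: [0.5318, 0.316, 0.0411]
eef_rot: [0.37, 0.929, 0.001, 0.0]
contact_force: [-0.0, 1.4, 5.6]
opening: 0.499
finger_force: 15.0
```

Gripped at 44 mm, which matches the module's width. Lift, then plan the carry.

Call:
move_arm(
  targets=[
    [[0.3, 0, 0, -15, 0, 0, 0], [0.3, 0, 0, -45, 0, 0, 0], [0.3, 0, 0, -80, 0, 0, 0], [0.3, 0, 0, -120, 0, 0, 0], [0.3, 0, 0, -155, 0, 0, 0], [0.3, 0, 0, -165, 0, 0, 0], [0.3, 0, 0, -165, 0, 0, 0]],
  ],
)

```text
clock: 11.98
tool_pos: [0.5313, 0.3151, 0.2056]
eef_rot: [0.371, 0.929, -0.0, 0.0]
contact_force: [-1.0, 0.3, -2.5]
opening: 0.5
finger_force: 15.0
```

```bash
python3 -c "
from h import *
rows([(.3,.50,.22,.205,58),(.3,.50,.12,.205,70),(.3,.5305,-.0702,.205,83.5)])"
```

```text
t 11.97 pos [0.5313 0.3151 0.2056] yyaw 46.5 open 0.5 F [-1.   0.3 -2.5] 14.982337122783065
[0.3, -43, -91, 1, -0.0, 0.0, -11.5]
[0.3, -112, -163, 1, -0.0, 0.0, -23.5]
[0.3, -265, -280, 1, -0.0, 0.0, -37.0]
```

Call:
move_arm(
  targets=[
    [[0.3, -15, -30, 0, 0, 0, -4], [0.3, -40, -70, 0, 0, 0, -8], [0.3, -65, -105, 0, 0, 0, -14], [0.3, -100, -142, 0, 0, 0, -20], [0.3, -140, -178, 0, 0, 0, -26], [0.3, -180, -212, 0, 0, 0, -30], [0.3, -220, -244, 0, 0, 0, -34], [0.3, -250, -269, 0, 0, 0, -37], [0.3, -265, -280, 0, 0, 0, -37], [0.3, -265, -280, 0, 0, 0, -37]],
  ],
)

```text
clock: 13.22
tool_pos: [0.5305, -0.0704, 0.2047]
eef_rot: [0.058, 0.998, 0.0, -0.001]
contact_force: [0.4, 1.1, -2.3]
opening: 0.499
finger_force: 15.0
```

```bash
python3 -c "
from h import *
t=r.snapshot('top')[:,:,::-1]; s=r.snapshot('scene')[:,:,::-1]
crop(t,280,130,450,240,4,'pics/a.png');cv2.imwrite('pics/b.png',s[130:300,190:460])
a=cv2.imread('pics/a.png'); b=cv2.imread('pics/b.png'); 
c=np.zeros((600,800,3),np.uint8); c[:430,:680]=a[:430]; c[430:600,:270]=b; cv2.imwrite('pics/t4.png',c)
rows([(.3,.5305,-.0702,.088,83.5)])"
```

```text
t 13.32 pos [ 0.5308 -0.0676  0.2054] yyaw 83.6 open 0.499 F [-0.  -0.  -1.9] 14.982559012714773
[0.3, 0, -3, 117, 0.1, -0.1, 0.1]
```

View pics/t4.png

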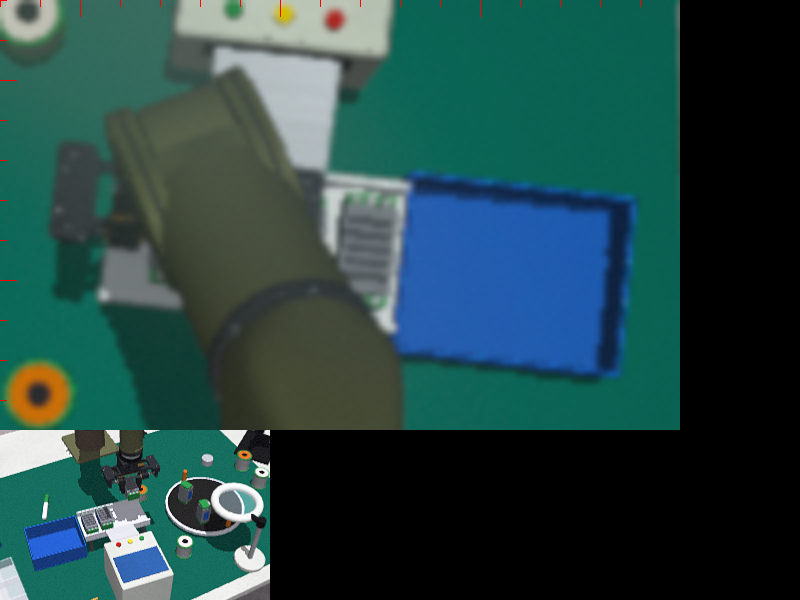

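The module is held over the free part of the tray and everything else is undisturbed; the scene inset shows both standing modules upright. Lower and release.

Call:
move_arm(
  targets=[
    [[0.3, 0, -3, 35, 0, 0, 0], [0.3, 0, -3, 70, 0, 0, 0], [0.3, 0, -3, 95, 0, 0, 0], [0.3, 0, -3, 108, 0, 0, 0], [0.3, 0, -3, 114, 0, 0, 0], [0.3, 0, -3, 117, 0, 0, 0], [0.3, 0, -3, 117, 0, 0, 0]],
  ],
)

```text
clock: 14.2
tool_pos: [0.5311, -0.0728, 0.0892]
eef_rot: [0.057, 0.998, 0.0, 0.001]
contact_force: [-0.6, -0.4, -1.0]
opening: 0.495
finger_force: 15.0
```

Call:
move_arm(
  targets=[
    [[0.3, 0, 0, 2, 0, 0, 0], [0.3, 0, 0, 2, 0, 0, 0], [0.7, 0, 0, 2, 0, 0, 0], [0.7, 0, 0, 2, 0, 0, 0], [0.7, 0, 0, 2, 0, 0, 0], [0.7, 0, 0, -20, 0, 0, 0], [0.7, 0, 0, -60, 0, 0, 0], [0.7, 0, 0, -110, 0, 0, 0], [0.7, 0, 20, -130, 0, 0, 0], [0.7, 0, 60, -130, 0, 0, 10]],
  ],
)

```text
clock: 15.45
tool_pos: [0.5386, -0.0149, 0.2205]
eef_rot: [0.148, 0.989, -0.0, 0.002]
contact_force: [0.2, 0.7, -0.8]
opening: 0.698
finger_force: 0.0
```

```bash
python3 -c "
from h import *
c=np.array([.5232,-.1348]); ax=np.array([.9937,-.1125]); ay=np.array([.1125,.9937])
P=lambda x,y:c+x*ax+y*ay
for y in(.125,.0):print(P(0,y))
rows([(.6,*P(0,.125),.2,-6.5),(.6,*P(0,.125),.2,173.5)])
print(r.get_state()['q'].round(2))"
```

```text
[ 0.5372625 -0.0105875]
[ 0.5232 -0.1348]
t 15.45 pos [ 0.5386 -0.0149  0.2205] yyaw 73.0 open 0.698 F [ 0.2  0.7 -0.8] 0.0
[0.6, 3, 4, 20, 0.2, 0.2, 79.5]
[0.6, 3, 4, 20, -0.2, 0.2, -100.5]
[ 0.19  0.62 -0.41  1.84  0.35  0.74  0.87]
```

Call:
move_arm(
  targets=[
    [[0.45, 3, 4, 0, 0, 0, 10], [0.45, 3, 4, 0, 0, 0, 20], [0.45, 3, 4, 0, 0, 0, 30], [0.45, 3, 4, 0, 0, 0, 40], [0.45, 3, 4, 0, 0, 0, 50], [0.45, 3, 4, 0, 0, 0, 60], [0.45, 3, 4, 0, 0, 0, 70], [0.45, 3, 4, 0, 0, 0, 79.5], [0.45, 3, 4, 0, 0, 0, 79.5], [0.45, 3, 4, 0, 0, 0, 79.5]],
  ],
)

```text
clock: 16.7
tool_pos: [0.5356, -0.0086, 0.2187]
eef_rot: [0.742, 0.67, -0.0, -0.0]
contact_force: [-0.8, -0.2, 0.7]
opening: 0.449
finger_force: 0.0
```

```bash
python3 -c "
from h import *
t=r.snapshot('top')[:,:,::-1]; s=r.snapshot('scene')[:,:,::-1]
crop(t,280,140,450,230,4,'pics/a.png');crop(s,210,170,360,270,2,'pics/b.png')
a=cv2.imread('pics/a.png'); b=cv2.imread('pics/b.png'); 
c=np.zeros((560,680,3),np.uint8); c[:360,:680]=a; c[360:560,:300]=b; cv2.imwrite('pics/t5.png',c)
rows([(.45,.5373,-.0106,.084,-6.5)])"
```

```text
t 16.8 pos [ 0.5356 -0.0087  0.2187] yyaw -5.9 open 0.452 F [-0.2 -0.4 -0.6] 0.0
[0.45, -2, 2, 135, -0.0, -0.0, 0.6]
```

View pics/t5.png

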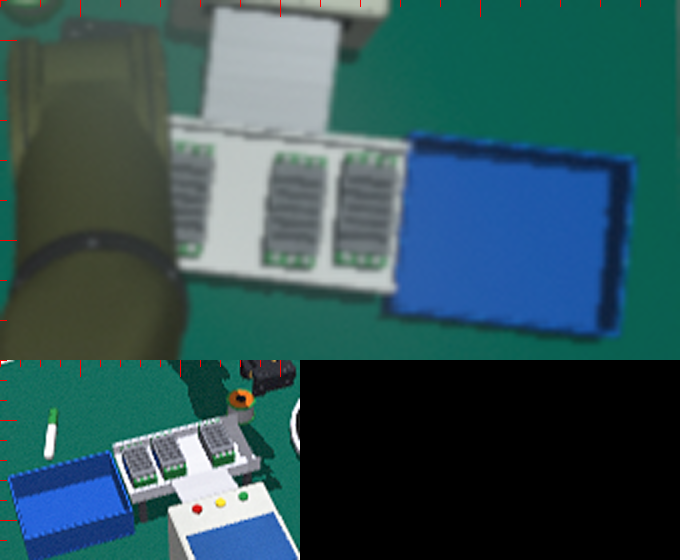

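The module lies flat and crosswise behind the other two: its right edge is at about (332,190), the others are centred at (354,192) and (371,192), and it is released. Descend behind it, then push towards the tote.

Call:
move_arm(
  targets=[
    [[0.45, -2, 2, 40, 0, 0, 0.6], [0.45, -2, 2, 80, 0, 0, 0.6], [0.45, -2, 2, 115, 0, 0, 0.6], [0.45, -2, 2, 130, 0, 0, 0.6], [0.45, -2, 2, 135, 0, 0, 0.6], [0.45, -2, 2, 135, 0, 0, 0.6], [0.45, -2, 2, 135, 0, 0, 0.6]],
  ],
  newtons=20,
)

```text
clock: 17.68
tool_pos: [0.5383, -0.0108, 0.0848]
eef_rot: [0.747, 0.665, 0.001, 0.001]
contact_force: [0.5, -0.2, 0.5]
opening: 0.456
finger_force: 0.0
```

```bash
python3 -c "
from h import *
c=np.array([.5232,-.1348]); ax=np.array([.9937,-.1125]); ay=np.array([.1125,.9937])
rows([(.45,*(c+y*ay),.084,-6.5) for y in(.12,0.02,-.08,-.18)])"
```

```text
t 17.68 pos [ 0.5383 -0.0108  0.0848] yyaw -6.6 open 0.456 F [ 0.5 -0.2  0.5] 0.0
[0.45, -5, -1, 1, 0.1, -0.0, -0.1]
[0.45, -105, -1, 1, 0.1, -0.0, -0.1]
[0.45, -205, -1, 1, 0.1, -0.0, -0.1]
[0.45, -305, 0, 1, 0.1, -0.0, -0.1]
```

Call:
move_arm(
  targets=[
    [[0.45, -8, 0, 0, 0, 0, 0], [0.45, -18, 0, 0, 0, 0, 0], [0.45, -28, 0, 0, 0, 0, 0], [0.45, -38, 0, 0, 0, 0, 0], [0.45, -48, 0, 0, 0, 0, 0], [0.45, -58, 0, 0, 0, 0, 0], [0.45, -68, 0, 0, 0, 0, 0], [0.45, -78, -1, 0, 0, 0, 0], [0.45, -88, -1, 0, 0, 0, 0], [0.45, -98, -1, 0, 0, 0, 0]],
  ],
)

```text
clock: 18.92
tool_pos: [0.5253, -0.1077, 0.0837]
eef_rot: [0.746, 0.666, 0.0, -0.0]
contact_force: [0.5, 4.5, 3.1]
opening: 0.448
finger_force: 2.7
```

Call:
move_arm(
  targets=[
    [[0.45, -10, 0, 0, 0, 0, 0], [0.45, -20, 0, 0, 0, 0, 0], [0.45, -30, 0, 0, 0, 0, 0], [0.45, -40, 0, 0, 0, 0, 0], [0.45, -50, 0, 0, 0, 0, 0], [0.45, -60, 0, 0, 0, 0, 0], [0.45, -70, 0, 0, 0, 0, 0], [0.45, -75, 0, 0, 0, 0, 0], [0.45, -75, 0, 0, 0, 0, 0]],
  ],
)

```text
clock: 20.05
tool_pos: [0.5161, -0.1841, 0.0835]
eef_rot: [0.747, 0.665, -0.001, 0.0]
contact_force: [0.1, -0.0, -0.1]
opening: 0.452
finger_force: 0.0
```

```bash
python3 -c "
from h import *
t=r.snapshot('top')[:,:,::-1]; s=r.snapshot('scene')[:,:,::-1]
crop(t,280,140,450,230,4,'pics/a.png');crop(s,210,170,360,270,2,'pics/b.png')
a=cv2.imread('pics/a.png'); b=cv2.imread('pics/b.png'); 
c=np.zeros((560,680,3),np.uint8); c[:360,:680]=a; c[360:560,:300]=b; cv2.imwrite('pics/t6.png',c)
cc=np.array([.5232,-.1348]); ay=np.array([.1125,.9937])
rows([(.45,*(cc+y*ay),.084,-6.5) for y in(-.08,-.18)])"
```

```text
t 20.15 pos [ 0.516  -0.1837  0.0834] yyaw -6.7 open 0.452 F [ 0.3 -0.6  0.5] 0.0
[0.45, -31, 2, -1, -0.0, 0.1, -0.2]
[0.45, -131, 2, 0, -0.0, 0.1, -0.2]
```

View pics/t6.png

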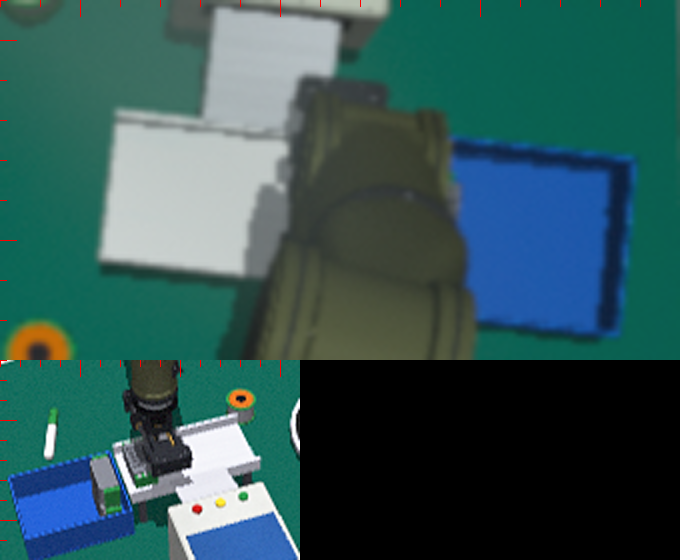

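One module has dropped into the tote and stands beside the near wall, at about (105,485) in the inset. The other two are still on the tray in front of the fingers. Keep pushing.

Call:
move_arm(
  targets=[
    [[0.45, -8, 1, 0, 0, 0, 0], [0.45, -16, 2, 0, 0, 0, 0], [0.45, -24, 2, 0, 0, 0, 0], [0.45, -32, 2, 0, 0, 0, 0], [0.45, -40, 2, 0, 0, 0, 0], [0.45, -48, 2, 0, 0, 0, 0], [0.45, -56, 2, 0, 0, 0, 0], [0.45, -64, 2, 0, 0, 0, 0], [0.45, -72, 2, 0, 0, 0, 0], [0.45, -72, 2, 0, 0, 0, 0]],
  ],
)

```text
clock: 21.4
tool_pos: [0.51, -0.2556, 0.0836]
eef_rot: [0.747, 0.665, -0.0, 0.0]
contact_force: [-0.0, 0.1, -0.1]
opening: 0.452
finger_force: 0.0
```

```bash
python3 -c "
from h import *
t=r.snapshot('top')[:,:,::-1]; s=r.snapshot('scene')[:,:,::-1]
crop(t,350,150,450,230,4,'pics/a.png');crop(s,200,180,300,280,4,'pics/b.png')
a=cv2.imread('pics/a.png'); b=cv2.imread('pics/b.png'); 
c=np.zeros((400,800,3),np.uint8); c[:320,:400]=a; c[:,400:]=b; cv2.imwrite('pics/t7.png',c)
rows([])"
```

```text
t 21.5 pos [ 0.5103 -0.2543  0.0836] yyaw -6.6 open 0.448 F [ 0.8  1.4 -0.2] 0.0
```

View pics/t7.png

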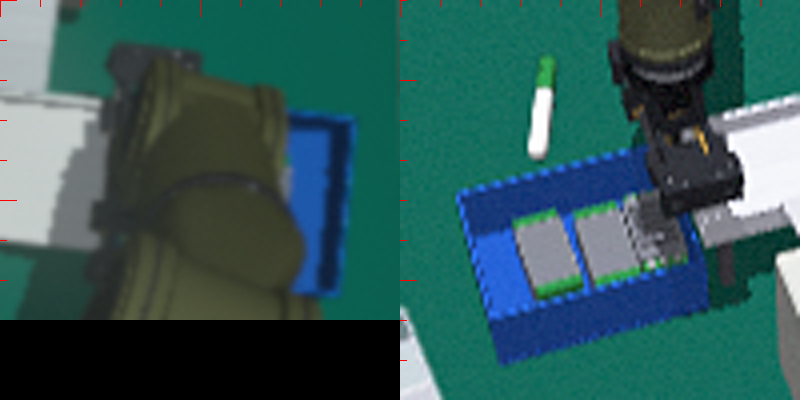

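The scene view shows all three inside the tote, with the last one next to the near wall. Retract upwards and back, then check.

Call:
move_arm(
  targets=[
    [[0.45, 5, 0, -5, 0, 0, 0], [0.45, 10, 0, -40, 0, 0, 0], [0.45, 20, 0, -90, 0, 0, 0], [0.45, 60, 0, -140, 0, 0, 0], [0.45, 120, 0, -160, 0, 0, 0], [0.45, 180, 0, -160, 0, 0, 0], [0.45, 230, 0, -160, 0, 0, 0], [0.45, 230, 0, -160, 0, 0, 0]],
  ],
)

```text
clock: 22.5
tool_pos: [0.537, -0.0192, 0.2442]
eef_rot: [0.743, 0.669, 0.001, -0.001]
contact_force: [0.7, -0.5, -0.6]
opening: 0.45
finger_force: 0.0
```

```bash
python3 -c "
from h import *
t=r.snapshot('top')[:,:,::-1]; s=r.snapshot('scene')[:,:,::-1]
crop(t,350,150,450,230,4,'pics/a.png');crop(s,200,180,300,280,4,'pics/b.png')
a=cv2.imread('pics/a.png'); b=cv2.imread('pics/b.png'); 
c=np.zeros((600,800,3),np.uint8); c[:320,:400]=a; c[:400,400:]=b; c[400:600,400:700]=cv2.resize(s[130:230,340:490],None,fx=2,fy=2); cv2.imwrite('pics/t8.png',c)
rows([])"
```

```text
t 22.6 pos [ 0.5365 -0.0253  0.2439] yyaw -6.5 open 0.449 F [-0.5  0.2 -0.4] 0.0
```

View pics/t8.png

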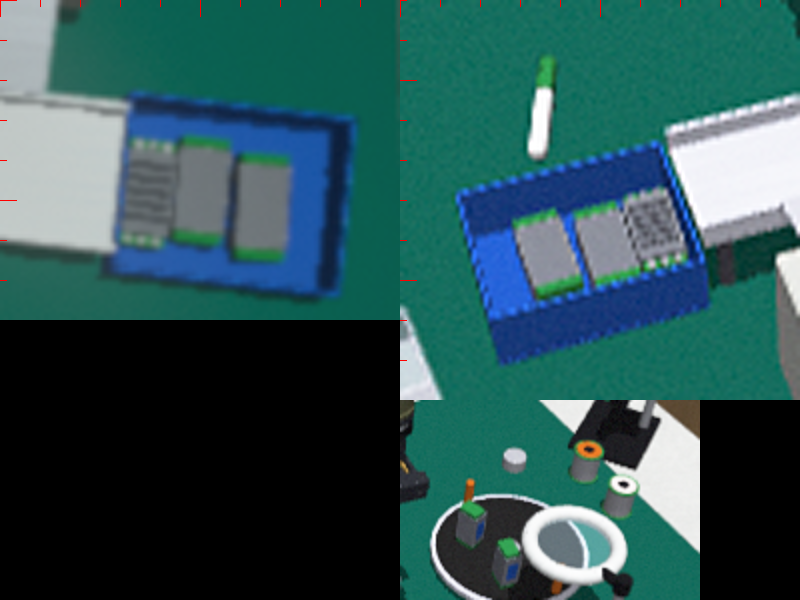

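```bash
python3 -c "
from h import *
for z in(.04,.05,.06,.07,.08):
    X=w('top',387,198.4,z); print(X,px('scene',X),(X[:2]-[.5232,-.1348])@[.1125,.9937])"
```

```text
[ 0.5013 -0.284   0.04  ] [262.2 235.2] -0.15072379
[ 0.5006 -0.2823  0.05  ] [262.3 233.1] -0.14911325
[ 0.4999 -0.2807  0.06  ] [262.5 231. ] -0.14760208
[ 0.4992 -0.2791  0.07  ] [262.6 228.9] -0.14609091000000002
[ 0.4985 -0.2775  0.08  ] [262.7 226.7] -0.14457974
```

Triangulating the last module puts its top about 40 mm up, so it lies flat on the tote floor. It is 68 mm from the tote's centre in y, inside the 91 mm limit. The standing modules are upright.

```bash
python3 -c "
from plant import r
print(r.finish_job())"
```

```text
the job is handed in; nothing more can be done
None
```

The job is handed in: all three finished modules lie in the blue tote, both standing modules are upright on the turntable, and I saw no contact with the lamp and no movement of the spools, marker or tin; the judge's result was not shown.

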